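Ease off an over-tightened ratchet board holder and click it up again

ROBOT

A 6-joint arm with a two-finger parallel gripper is mounted at the origin on the work surface. World frame = base frame: x ahead of the robot, y to its left, z up, the work surface at z = 0. Lengths are in m, angles in degrees, forces in N, time in s.
With the tool pointing down it reaches from about 0.4 to 0.825 m from the base axis. Payload 7 kg.
Tool frame: the origin (TCP) lies on the centre line of the jaws, within the pads' length; the fingertips stand 19 mm ahead of it and the grasp point (between the pads) is the TCP; z points along the fingers, y is the line along which they close (so a half turn about z gives the same grasp; the last joint's range is limited). The gripper opens to 88 mm and grips with 3 to 60 N. Pads are 19 mm wide; open, the fingers measure 130 mm over their backs; the gripper's body (78 mm by 193 mm) begins 47 mm behind the grasp point.
Start: joints at [-58.894, 20.546, 0.682, 0, -70.136, -16.507], TCP at [0.17, -0.653, 0.219] pointing down, gripper open.
Joint ranges: [-176.03, 176.03], [-82.01, 121.73], [-58.28, 71.71], [-173.87, 95.51], [-174.79, -0.11], [-173.66, 173.66]. Speed limits (degrees/s): [136.94, 136.94, 172.46, 180, 180, 180].

INTERFACE

Orientations are given as [roll, pitch, yaw] about the fixed x, y, z axes, in that order (R = Rz(yaw) Ry(pitch) Rx(roll)).
In Python, from plant import get_state, capture, close_job gives the robot as it stands.
- The arm moves only by the tool apply_moves, never from a script. Its argument "targets" is a list of rows, each a list of 7 numbers: the opening, from 0 (shut) to 1 (fully open), then the shift along the tool's x, y, z normalised to -1 to 1, where 1 is 1000 mm, then the turn, a rotation vector about the tool's x, y, z normalised to -1 to 1, where 1 is 90 degrees. In form: [[claw, tx, ty, tz, ax, ay, az], ...]. A call has 1 to 20 rows; each row shifts and turns the commanded pose from where the row before left it, along the tool's axes as they then stand; what a row does not reach is not made up. A row lasts 1/12 s, in which the tool goes at most 41.7 mm and 7.16 degrees, less where a joint would pass 70% of its speed; a pose out of reach is approached as far as the arm can. A call with a number of a shift or a turn outside -1 to 1 is refused whole. A call with a gripper value outside its range is refused whole. The fingers move at their own pace and stop on an object; "newtons" is the grip in N (left out, the last holds). Time passes only in rows, so rows that do not move let the fingers close. It gives the time, the measured TCP pose, the force, the opening and the grip force at its end, in the units of the state.
- get_state(): the state, without advancing time (a new reading comes with each control period).
- capture(name): name is "scene" or "top"; returns a dict with "frame" (400x640x3 uint8, red, green, blue), "range_z" (400x640 float32, m along the optical axis (not along the pixel's ray), 0 where there is no reading), "camera_matrix" (3x3 intrinsics, pixels), "T" (4x4, takes a point from camera to world coordinates). Camera axes: x right, y down, z forward; pixel columns grow to the right and rows downward; lengths in m; the calibration is good to about 2 mm. A picture is of the moment at which its call begins.
- close_job(): hands the job in; it is judged then, once.
The state is a dict: "time_s": time; "joints": joint angles; "qd": joint speeds; "joint_torque": joint torques, N m; "tcp_pos": TCP position; "eef_rot": TCP orientation; "contact_force": force on the tool from outside, world axes, zero at the start; "moment": the same for the moment, N m; "gripper_width": finger opening in m; "gripper_force": force on a finger pad.
Only numpy, scipy, OpenCV 4.12 (cv2) and the standard library are available. Lean on these libraries where they do the work, as an engineer would, in place of code of your own. Each camera call takes 0.05 s, during which the arm holds its last target. There are 200 camera calls.

TASK

The circuit board in the holder has been clamped much too hard. Swing the pawl lever out so that it stays free of the ratchet wheel, wind the knob back until the sliding jaw stands at least 4 mm clear of the board, then swing the pawl back in, and tighten the knob again one click at a time, stopping at the first click at which the jaw grips the board. Leave the pawl dropped in behind its tooth and the board where it lies; never tighten the board harder than it already is, and do not knock over or shift the other things on the bench.

Things in the scene. Friction and masses are not known exactly. Their poses are not given: they have to be found in the camera images.
- holder: Board holder, screwed down: aluminium plate 170 x 310 x 12 mm (x -70 to +100, y -155 to +155 mm). Origin on the bench surface, z up. Face of the black fixed jaw at y = +135 mm (90 mm wide, top z = 58 mm). Two rails (x = -28, +28 mm, y 24 to 136 mm, top z = 34 mm) carry the board. Knob axis at x = -20, y = -85 mm; pawl pivot at x = +22, y = -122 mm.
- knob: Black round fluted knob, 40 mm across, grip z = 36 to 83 mm, on a steel ratchet wheel (63 mm across, z = 27 to 36 mm, 12 saw teeth). Origin on its axis at z = 27 mm; a white line on top points along its x. Clockwise from above tightens: each click (30 degrees) drives the sliding jaw 4 mm, through a spring: once the jaw meets the board a click adds about 12 N of grip (0.09 N m on the knob).
- knob_top (a point): Centre of the knob's top, z = 83 mm. Fingertips below z = 40 mm rub wheel and pawl. Pawl in: it turns clockwise only, up to 0.5 N m over a tooth; a tooth is caught when the white line is at a multiple of 30 degrees from the holder's x. Pawl out: it turns both ways with 0.1 N m drag and stays put, but a hard-gripped board pushes it back a little. A stop ends winding back about 17 mm clear.
- pawl: Dark steel lever lying level beside the wheel, on an upright pivot pin. Origin on the pivot, z = 27 mm; x points along the lever to the tab; the nose 42 mm the other way catches the teeth. In: x parallel to the holder's x (within 0.03 rad behind a tooth, up to 0.12 riding over one). Out: swung counter-clockwise from above, rests at 0.70 rad. Past 0.35 rad it snaps out, below that in.
- pawl_tab (a point): Top of the pawl's upright grip tab, a fin 10 mm thick, 22 mm long along the lever, z = 23 to 59 mm, centred 45 mm from the pivot along the pawl's x. Swinging it over takes up to about 8 N at the tab.
- jaw: Black sliding jaw, 90 mm wide, 22 mm thick, z = 36 to 58 mm, sliding along the holder's y; closes towards +y and stops when it meets the board, while the knob turns on against the spring: at the last loose click it is about 1 mm short of the board, at the first gripping click the spring gives about 3 mm (9 N). Origin below the middle of its gripping face, at bench level (z = 0).
- board: Loose green circuit board 70 x 90 x 3 mm (90 mm along the holder's y), parts up to 12 mm high, lying on the rails with its far edge against the fixed jaw. Origin at the centre of its underside, z = 34 mm; the jaw meets it when the jaw's face is 45 mm from that origin (holder's y = 45 mm).
- can: Spray can, 52 mm across, 150 mm high, standing; origin under its centre. Leave alone.
- partbox: White flat parts box 120 x 90 x 30 mm; origin under its centre. Leave alone.
- tin: Brass tin 56 mm across, 22 mm high. Leave alone.
Mind the look-alikes: they are no part of the job. Of the things that look like the board, the smallest one is meant.

How it is judged:
By the outcome, as a careful person would: the job done as asked, in the order asked, and still so for the second after the job is handed in, with the robot touching nothing.
It also fails if it takes over 66 s, if anything falls off the work surface, if the arm or the gripper's body presses on something with over 40 N, if the wrist force passes 120 N, or if a joint passes its speed limit or range.

## Working session

There is one attempt and no reset: what is moved stays moved. The work goes in short steps, Python scripts to look and compute and a tool call to move; the robot and the scene stay as the last step left them, time stands still between calls to the robot, and variables do not carry over. Pictures are saved under pics/ and viewed, at most 10 in all, crops included, and the job is handed in when it is done.

Besides the shell and the picture viewer there is one more tool, called after ">>>" as name([rows], argument=value, ...), one row to a line, values as JSON. apply_moves: Moves the arm, as the interface text tells. Scaled input: -1 to 1 covers 1000 mm each way for a shift and 90 degrees each way for a turn. Its arguments: {"type":"object","properties":{"targets":{"type":"array","items":{"type":"array","items":{"type":"number"}}},"newtons":{"type":"number"}},"required":["targets"]}

```bash
mkdir -p pics
cat > h.py <<'E'
import numpy as np, cv2
from plant import get_state, capture, close_job
def grab(n):
    c=capture(n); return c
def save(c,fn,crop=None,s=1):
    im=c["frame"][:,:,::-1]
    if crop: im=im[crop[1]:crop[3],crop[0]:crop[2]]
    im=cv2.resize(np.ascontiguousarray(im),None,fx=s,fy=s,interpolation=cv2.INTER_CUBIC); cv2.imwrite("pics/"+fn,im)
def pt(c,u,v,z=None):
    K=c["camera_matrix"];T=c["T"]
    r=np.linalg.inv(K)@[u,v,1.]
    if z is None:
        return T[:3,:3]@(r*c["range_z"][int(round(v)),int(round(u))])+T[:3,3]
    d=T[:3,:3]@r; return T[:3,3]+d*(z-T[2,3])/d[2]
def cloud(c):
    K=c["camera_matrix"];T=c["T"];Z=c["range_z"]
    v,u=np.mgrid[:Z.shape[0],:Z.shape[1]]
    p=np.stack([(u-K[0,2])/K[0,0]*Z,(v-K[1,2])/K[1,1]*Z,Z],-1)
    return p@T[:3,:3].T+T[:3,3]
E
python3 - <<'E'
from h import *
import pickle
d={n:grab(n) for n in("scene","top")}
for n in d: save(d[n],n+"0.png"); print(n,d[n]["T"].round(3).tolist(),d[n]["camera_matrix"][0,0])
pickle.dump(d,open("d0.pkl","wb"))
print(get_state())
E
```

```text
scene [[0.025, 0.796, -0.604, 1.164], [1.0, -0.01, 0.029, -0.053], [0.017, -0.605, -0.796, 0.833], [0.0, 0.0, 0.0, 1.0]] 399.57404798194636
top [[0.016, -0.991, 0.133, 0.415], [-1.0, -0.018, -0.014, -0.006], [0.016, -0.133, -0.991, 1.285], [0.0, 0.0, 0.0, 1.0]] 425.24904714134215
{'time_s': 0.1, 'joints': array([-5.88953121e+01,  2.05876111e+01,  6.38273720e-01, -1.72563389e-02,
       -7.01351605e+01, -1.65058400e+01]), 'qd': array([-0.06606424, -0.09965937,  0.14560104,  0.12503216,  0.01012791,
       -0.12829179]), 'joint_torque': array([-6.92234153e-04, -5.84165668e+01,  2.93750417e+01,  7.01552331e+00,
        1.01572357e-02, -7.09956612e-05]), 'tcp_pos': array([ 0.16997747, -0.65278273,  0.21840904]), 'eef_rot': array([ 1.79914375e+02, -8.45475400e-03, -1.65407021e+02]), 'contact_force': array([-0.00545148, -0.69111685, -0.00836989]), 'moment': array([-0.01369287, -0.04183377,  0.04937319]), 'gripper_force': 0.0, 'gripper_width': 0.08761911511709873}
```

View pics/scene0.png

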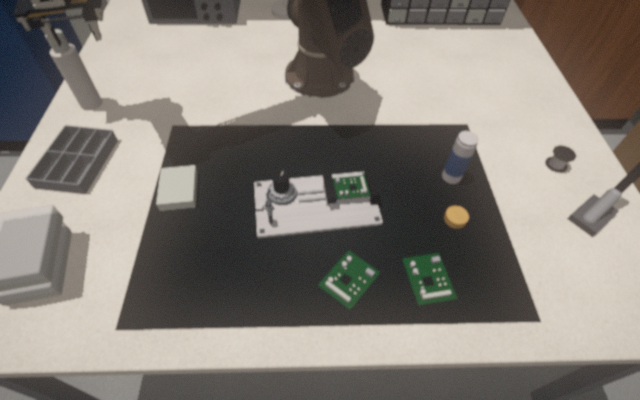

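View pics/top0.png

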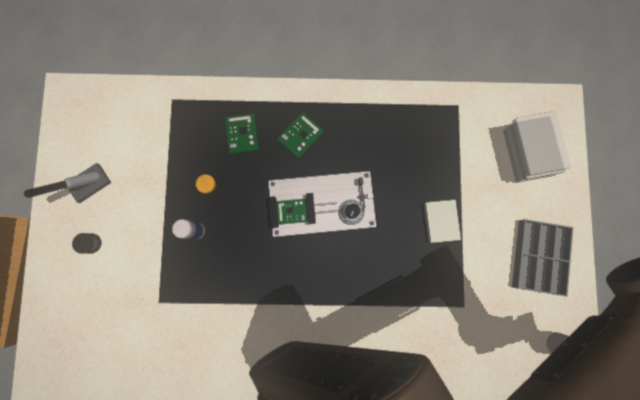

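The top view shows the holder plate around (322,205), the clamped board at (292,210), the knob at (351,212) and the pawl at (361,190). There are three board candidates: (292,210) in the holder, and (242,133) and (300,135) lying loose on the mat. I choose the one in the holder, which is also the smallest.

```bash
cat >> h.py <<'E'
def holder(c):
    P=cloud(c); im=c["frame"].astype(int)
    m=((P[...,2]>0.004)&(P[...,2]<0.1)&(P[...,0]>.3)&(P[...,0]<.75)&(P[...,1]>-.25)&(P[...,1]<.25)).astype(np.uint8)
    # plate: bright pixels
    b=((im.min(-1)>110)).astype(np.uint8)*((P[...,0]>.3)&(P[...,0]<.75)&(np.abs(P[...,1])<.22)&(P[...,2]>-.01))
    b=cv2.morphologyEx(b.astype(np.uint8),cv2.MORPH_CLOSE,np.ones((3,3)))
    n,l,s,_=cv2.connectedComponentsWithStats(b)
    i=1+np.argmax(s[1:,4]); return b,l==i,P
E
python3 - <<'E'
from h import *
import pickle
d=pickle.load(open("d0.pkl","rb"))
for n in d:
    c=d[n]; b,m,P=holder(c)
    cs=np.concatenate(cv2.findContours(m.astype(np.uint8),0,1)[0])[:,0]
    w=np.array([pt(c,u,v,.012)[:2] for u,v in cs])
    r=cv2.minAreaRect((w*1000).astype(np.float32)); print(n,m.sum(),r,cv2.boxPoints(r).round(0).tolist())
    for a,e in ((.004,.02),(.07,.1),(.05,.066)):
        k=(P[...,2]>a)&(P[...,2]<e)&(abs(P[...,0]-.46)<.14)&(abs(P[...,1])<.2); print(a,k.sum(),P[k].mean(0).round(4) if k.any() else 0)
c=d["top"]; save(c,"t1.png",(260,165,385,245),6)
c=d["scene"]; save(c,"s1.png",(245,160,390,240),5)
E
```

```text
scene 4827 ((551.4269409179688, -23.433868408203125), (175.21995544433594, 311.9609069824219), 6.483156681060791) [[447.0, 122.0], [482.0, -188.0], [656.0, -169.0], [621.0, 141.0]]
0.004 2821 [ 0.5498 -0.0315  0.0113]
0.07 205 [ 0.5294 -0.111   0.0805]
0.05 561 [0.5307 0.0419 0.0566]
top 4514 ((550.2631225585938, -26.119796752929688), (172.79354858398438, 311.5588684082031), 6.342165946960449) [[447.0, 119.0], [482.0, -190.0], [653.0, -171.0], [619.0, 138.0]]
0.004 3574 [ 0.5089 -0.0229  0.0102]
0.07 162 [ 0.524  -0.1131  0.0821]
0.05 466 [0.5242 0.0574 0.0572]
```

View pics/t1.png

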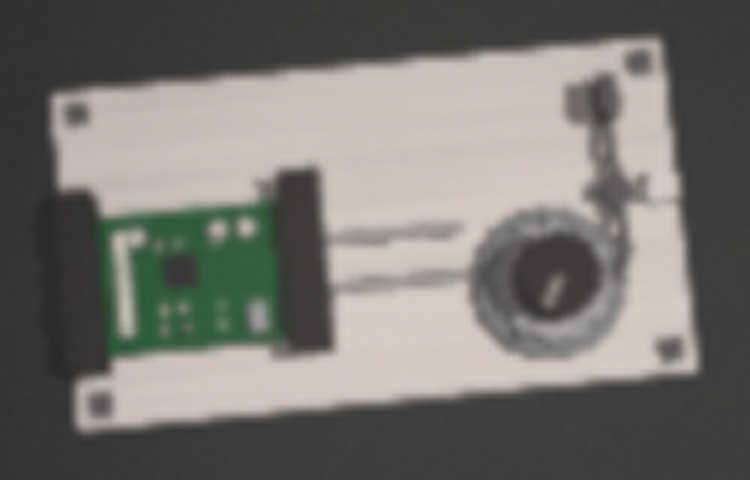

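View pics/s1.png

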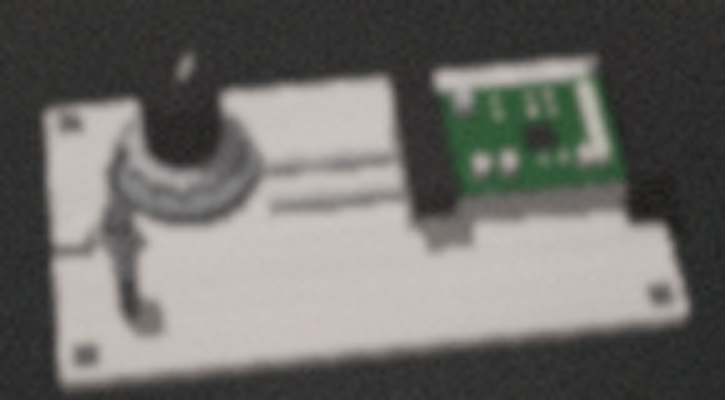

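The views agree. The plate rectangle measures 173 x 312 mm (170 x 310 given), and the holder is at about (0.536,-0.027) with yaw about 6.4°. That predicts the knob at (0.525,-0.113), and the depth points give (0.526,-0.112,0.082). The crops show the board between the black jaws, the pawl in, and the tab near crop pixel (590,100). I'll move to above the tab.

>>> apply_moves([
  [0.27,-0.028,0.0192,0,0,0,0],
  [0.27,-0.028,0.0192,0,0,0,0],
  [0.27,-0.028,0.0192,0,0,0,0],
  [0.27,-0.028,0.0192,0,0,0,0],
  [0.27,-0.028,0.0192,0,0,0,0],
  [0.27,-0.028,0.0192,0,0,0,0],
  [0.27,-0.028,0.0192,0,0,0,0],
  [0.27,-0.028,0.0192,0,0,0,0],
  [0.27,-0.028,0.0192,0,0,0,0],
  [0.27,-0.028,0.0192,0,0,0,0],
  [0.27,-0.028,0.0192,0,0,0,0],
  [0.27,-0.028,0.0192,0,0,0,0],
  [0.27,-0.028,0.0192,0,0,0,0],
  [0.27,-0.028,0.0192,0,0,0,0],
  [0.27,-0.028,0.0192,0,0,0,0],
  [0.27,-0.028,0.0192,0,0,0,0],
  [0.27,-0.028,0.0192,0,0,0,0],
  [0.27,-0.028,0.0192,0,0,0,0],
  [0.27,-0.028,0.0192,0,0,0,0.045],
  [0.27,-0.028,0.0192,0,0,0,0.045],
])

```text
time_s: 1.77
tcp_pos: [0.6175, -0.1404, 0.219]
eef_rot: [180.0, -0.0, -173.7]
contact_force: [0.4, -0.7, -0.2]
gripper_width: 0.0237
gripper_force: 0.0
```

```bash
cat >> h.py <<'E'
A=np.radians(6.4); RH=np.array([[np.cos(A),-np.sin(A)],[np.sin(A),np.cos(A)]]); OH=np.array([.5357,-.0265])
def h2w(x,y): return OH+RH@[x,y]
def w2h(p): return (np.asarray(p)[...,:2]-OH)@RH
def plan(start,wps):
    # wps: (x,y,z,yaw,nrows); prints per-row tool deltas (normalised)
    x,y,z,a=start
    for X,Y,Z,B,n in wps:
        p=np.array([x,y,z]);D=(np.array([X,Y,Z])-p)/n;da=(B-a)/n
        for i in range(n):
            t=np.radians(a+i*da);tx=np.cos(t)*D[0]+np.sin(t)*D[1];ty=np.sin(t)*D[0]-np.cos(t)*D[1]
            print("   [%.4f,%.4f,%.4f,0,0,%.4f]"%(tx,ty,-D[2],-da/90))
        print("-- to",np.round([X,Y,Z,B],4)); x,y,z,a=X,Y,Z,B
E
python3 - <<'E'
from h import *
import pickle
d=pickle.load(open("d0.pkl","rb"))
print("tab",h2w(.067,-.122),"knob",h2w(-.02,-.085))
for n in d:
    P=cloud(d[n]); H=w2h(P)
    for nm,x0,x1,y0,y1,z0,z1 in(("tab",.05,.085,-.14,-.1,.045,.065),("knob",-.05,.01,-.115,-.055,.075,.09),("plate",-.1,.13,-.18,.18,.006,.015)):
        k=(H[...,0]>x0)&(H[...,0]<x1)&(H[...,1]>y0)&(H[...,1]<y1)&(P[...,2]>z0)&(P[...,2]<z1)
        print(n,nm,k.sum(),H[k].mean(0).round(4),H[k].min(0).round(4),H[k].max(0).round(4),P[k][:,2].max().round(4))
s=get_state(); print(s["time_s"],s["tcp_pos"],s["eef_rot"],s["joints"].round(1),s["gripper_width"])
E
```

```text
tab [ 0.61588166 -0.14027127] knob [ 0.5252995  -0.11319965]
scene tab 43 [ 0.0701 -0.1181] [ 0.055  -0.1229] [ 0.0811 -0.1133] 0.0605
scene knob 185 [-0.0168 -0.0833] [-0.0395 -0.1035] [ 0.0023 -0.0636] 0.0848
scene plate 4203 [ 0.0396 -0.0129] [-0.0711 -0.1533] [0.1023 0.1568] 0.015
top tab 31 [ 0.0657 -0.1195] [ 0.0553 -0.1252] [ 0.0762 -0.1153] 0.0636
top knob 154 [-0.0207 -0.0852] [-0.0404 -0.1055] [-0.0009 -0.0658] 0.0889
top plate 3540 [ 0.0208 -0.0106] [-0.0997 -0.1797] [0.1282 0.1794] 0.015
1.7667 [ 0.61749263 -0.14038667  0.21904296] [ 1.79985769e+02 -2.98831548e-02 -1.73662236e+02] [  4.8  16.7  -4.9  -0.  -68.4 -88.5] 0.023700141742743413
```

>>> apply_moves([
  [0.27,0.001,0.001,0.032,0,0,0],
  [0.27,0,0,0.032,0,0,0],
  [0.27,0,0,0.032,0,0,0],
  [0.27,0,0,0.032,0,0,0],
  [0.27,0,0,0.02,0,0,0],
  [0.27,0,0,0.01,0,0,0],
  [0.27,0,0,0,0,0,0],
])

```text
time_s: 2.35
tcp_pos: [0.6141, -0.1412, 0.0585]
eef_rot: [180.0, -0.3, -173.5]
contact_force: [0.2, 0.0, 0.5]
gripper_width: 0.0239
gripper_force: 0.0
```

Run:
```python
from h import *
c=grab("scene"); save(c,"s2.png",(235,120,395,240),5)
```

```text
(no output)
```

View pics/s2.png

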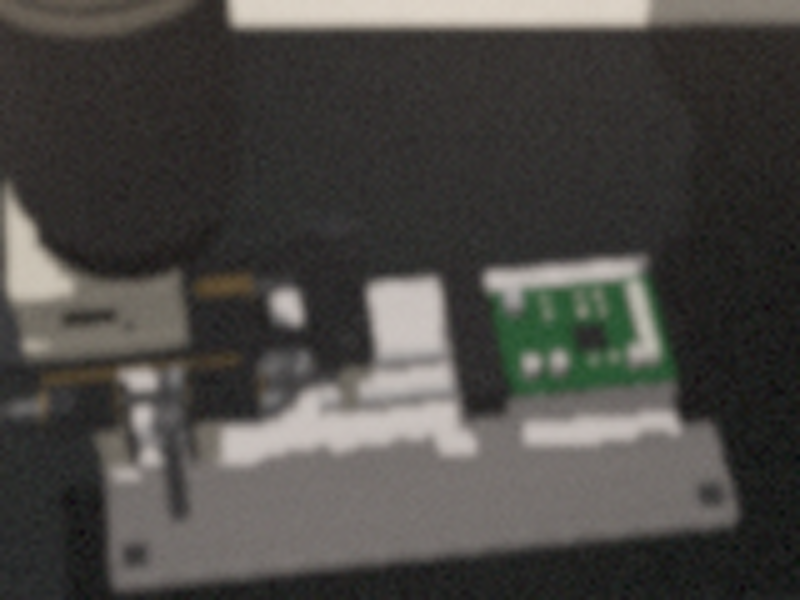

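The fin at (175,480) stands between the two fingertips, at about (115,450) and (207,445). I'll swing it out.

>>> apply_moves([
  [0.27,0.0001,0.0033,0,0,0,-0.0456],
  [0.27,0.0001,0.0033,0,0,0,-0.0456],
  [0.27,0.0001,0.0033,0,0,0,-0.0456],
  [0.27,0.0001,0.0033,0,0,0,-0.0456],
  [0.27,0.0001,0.0033,0,0,0,-0.0456],
  [0.27,0.0001,0.0033,0,0,0,-0.0456],
  [0.27,0.0001,0.0033,0,0,0,-0.0456],
  [0.27,0.0001,0.0033,0,0,0,-0.0456],
  [0.27,0.0001,0.0033,0,0,0,-0.0456],
  [0.27,0,0,0,0,0,0],
  [0.27,0,0,0,0,0,0],
])

```text
time_s: 3.32
tcp_pos: [0.6049, -0.1146, 0.0632]
eef_rot: [-179.9, 0.1, -136.7]
contact_force: [-0.3, -0.6, 0.9]
gripper_width: 0.0236
gripper_force: 0.0
```

Run:
```python
from h import *
c=grab("scene"); save(c,"s3.png",(235,150,315,235),7)
```

```text
(no output)
```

View pics/s3.png

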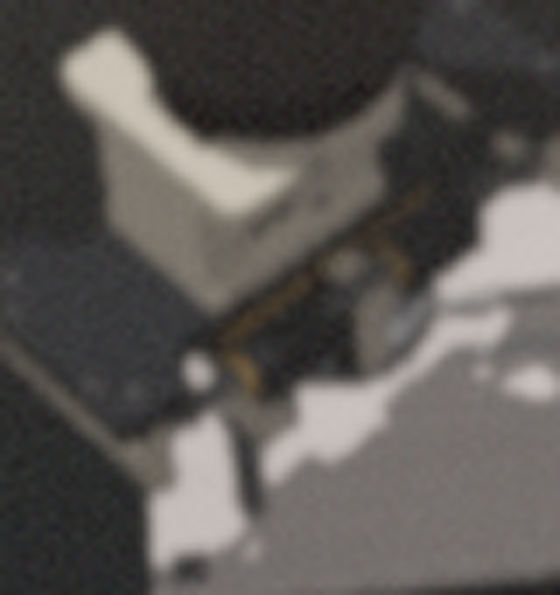

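```bash
cat >> h.py <<'E'
def proj(c,p):
    q=np.linalg.inv(c["T"])@np.append(p,1.); k=c["camera_matrix"]@q[:3]; return (k[:2]/k[2]).round(1)
def tab(th,z,r=.045): return np.append(h2w(.022+r*np.cos(th),-.122+r*np.sin(th)),z)
E
python3 - <<'E'
from h import *
c=grab("scene")
for th in(0,.05,.7): print(th,[proj(c,tab(th,z,r)) for z,r in((.059,.045),(.036,.045),(.03,.02),(.03,.0))])
s=get_state();R=cv2.Rodrigues(np.array([0,0,np.radians(s["eef_rot"][2])]))[0]
print(s["tcp_pos"],s["eef_rot"],w2h(s["tcp_pos"])-[.022,-.122])
y=R@np.diag([1,-1,-1])@[0,1,0]
for d in(-.012,.012,-.033,.033): print(d,proj(c,s["tcp_pos"]+y*d-[0,0,.019]))
P=cloud(c);H=w2h(P)
for v in range(200,228,2): print(v,[tuple((np.append(H[v,u],P[v,u,2])*1000).round().astype(int)) for u in range(265,280,3)])
E
```

```text
0 [array([267.4, 212. ]), array([268.1, 217.5]), array([267.7, 210.6]), array([267.1, 204.1])]
0.05 [array([268.3, 211.9]), array([269.1, 217.4]), array([268.1, 210.5]), array([267.1, 204.1])]
0.7 [array([279.3, 207.2]), array([279.8, 212.7]), array([272.8, 208.5]), array([267.1, 204.1])]
[ 0.60450281 -0.11471536  0.06240547] [-1.79930906e+02  8.00473875e-02 -1.36685688e+02] [0.03654075 0.02666503]
-0.012 [275.  214.6]
0.012 [282.4 209. ]
-0.033 [268.3 219.7]
0.033 [288.8 204.1]
200 [(np.int64(98), np.int64(-122), np.int64(147)), (np.int64(108), np.int64(-115), np.int64(159)), (np.int64(109), np.int64(-109), np.int64(159)), (np.int64(110), np.int64(-103), np.int64(160)), (np.int64(110), np.int64(-97), np.int64(159))]
202 [(np.int64(96), np.int64(-123), np.int64(137)), (np.int64(109), np.int64(-116), np.int64(154)), (np.int64(113), np.int64(-110), np.int64(158)), (np.int64(114), np.int64(-103), np.int64(158)), (np.int64(108), np.int64(-97), np.int64(150))]
204 [(np.int64(113), np.int64(-123), np.int64(153)), (np.int64(113), np.int64(-116), np.int64(151)), (np.int64(113), np.int64(-110
[... 2004 characters left out ...]
[(np.int64(63), np.int64(-131), np.int64(13)), (np.int64(63), np.int64(-124), np.int64(11)), (np.int64(78), np.int64(-116), np.int64(31)), (np.int64(66), np.int64(-109), np.int64(13)), (np.int64(66), np.int64(-102), np.int64(11))]
224 [(np.int64(69), np.int64(-132), np.int64(12)), (np.int64(68), np.int64(-124), np.int64(10)), (np.int64(70), np.int64(-117), np.int64(11)), (np.int64(70), np.int64(-110), np.int64(10)), (np.int64(72), np.int64(-102), np.int64(12))]
226 [(np.int64(75), np.int64(-132), np.int64(13)), (np.int64(74), np.int64(-125), np.int64(10)), (np.int64(75), np.int64(-118), np.int64(10)), (np.int64(76), np.int64(-110), np.int64(10)), (np.int64(78), np.int64(-103), np.int64(12))]
```

Run:
```python
from h import *
c=grab("scene"); P=cloud(c);H=w2h(P)
s=get_state(); print(s["tcp_pos"],s["joints"].round(2),s["contact_force"])
for v in list(range(203,214)): print(v,[tuple((np.append(H[v,u],P[v,u,2])*1000).round().astype(int).tolist()) for u in range(268,284,2)])
print()
for v in list(range(190,206,2)): print(v,[tuple((np.append(H[v,u],P[v,u,2])*1000).round().astype(int).tolist()) for u in range(283,298,2)])
```

```text
[ 0.6043161  -0.1147763   0.06207952] [ 7.420e+00  2.299e+01 -1.819e+01  1.000e-02 -4.875e+01 -5.410e+01] [ 0.88058664  0.46234585 -0.20131947]
203 [(112, -116, 154), (113, -112, 155), (115, -108, 157), (113, -104, 153), (112, -99, 152), (107, -95, 144), (105, -91, 141), (17, -85, 22)]
204 [(114, -116, 153), (114, -112, 152), (118, -108, 158), (114, -104, 151), (112, -100, 147), (108, -95, 142), (17, -90, 18), (18, -85, 19)]
205 [(116, -116, 152), (113, -112, 148), (117, -108, 153), (112, -104, 146), (110, -100, 142), (15, -95, 12), (16, -90, 13), (18, -85, 15)]
206 [(621, -96, 833), (113, -113, 144), (116, -108, 147), (115, -104, 146), (75, -100, 90), (16, -96, 9), (18, -91, 11), (18, -86, 11)]
207 [(71, -119, 84), (81, -114, 97), (115, -109, 143), (115, -104, 142), (77, -101, 89), (20, -96, 11), (20, -91, 9), (23, -86, 12)]
208 [(72, -119, 82), (78, -114, 89), (114, -109, 138), (80, -105, 91), (77, -101, 85), (23, -96, 11), (23, -91, 9), (26, -86, 13)]
209 [(72, -119, 78), (78, -115, 85), (85, -110, 94), (80, -106, 86), (76, -101, 80), (28, -96, 13), (28, -91, 11), (25, -86, 7)]
21
[... 829 characters left out ...]
 108), (54, -68, 103), (-2, -60, 30), (-5, -55, 25), (-5, -50, 24), (-16, -43, 9)]
196 [(56, -82, 100), (59, -78, 103), (59, -73, 102), (53, -68, 94), (0, -60, 24), (1, -55, 25), (-3, -50, 19), (-9, -44, 11)]
198 [(55, -82, 92), (57, -78, 94), (56, -73, 91), (54, -68, 88), (6, -61, 24), (6, -56, 24), (-5, -50, 8), (-1, -45, 13)]
200 [(99, -84, 142), (59, -78, 89), (59, -74, 87), (55, -69, 81), (11, -61, 22), (6, -56, 15), (1, -51, 7), (4, -46, 11)]
202 [(53, -83, 73), (59, -79, 80), (57, -74, 77), (13, -67, 18), (11, -62, 14), (9, -57, 11), (10, -52, 11), (11, -46, 12)]
204 [(19, -83, 20), (60, -79, 75), (18, -73, 16), (16, -67, 13), (16, -62, 13), (13, -57, 8), (17, -52, 11), (18, -47, 13)]
```

The depth shows the fin still in: top z 59, end at x 77, y about -119. The fingertips end at z about 0.071 although they read 0.043, so the tool really stands about 28 mm higher than reported. I'll go back over the fin and go lower, checking with the camera.

Run:
```python
from h import *
w=h2w(.066,-.1195);plan((.6043,-.1148,.062,-136.7),[(*w,.062,-173.6,6)])
```

```text
[0.0014,-0.0040,-0.0000,0,0,0.0683]
   [0.0010,-0.0041,-0.0000,0,0,0.0683]
   [0.0005,-0.0042,-0.0000,0,0,0.0683]
   [0.0001,-0.0042,-0.0000,0,0,0.0683]
   [-0.0004,-0.0042,-0.0000,0,0,0.0683]
   [-0.0008,-0.0041,-0.0000,0,0,0.0683]
-- to [ 6.146e-01 -1.379e-01  6.200e-02 -1.736e+02]
```

>>> apply_moves([
  [0.27,0.0014,-0.004,0,0,0,0.0683],
  [0.27,0.001,-0.0041,0,0,0,0.0683],
  [0.27,0.0005,-0.0042,0,0,0,0.0683],
  [0.27,0,-0.0042,0,0,0,0.0683],
  [0.27,-0.0004,-0.0042,0,0,0,0.0683],
  [0.27,-0.0008,-0.0041,0,0,0,0.0683],
  [0.27,0,0,0,0,0,0],
  [0.27,0,0,0,0,0,0],
])

```text
time_s: 4.13
tcp_pos: [0.6141, -0.138, 0.0612]
eef_rot: [-180.0, -0.0, -173.3]
contact_force: [0.3, 0.6, 0.5]
gripper_width: 0.0238
gripper_force: 0.0
```

Run:
```python
from h import *
c=grab("scene"); save(c,"s4.png",(240,180,300,235),10)
P=cloud(c);H=w2h(P); s=get_state(); print(s["tcp_pos"],w2h(s["tcp_pos"]))
for v in range(200,224,2): print(v,[tuple((np.append(H[v,u],P[v,u,2])*1000).round().astype(int).tolist()) for u in range(256,284,2)])
```

```text
[ 0.61408983 -0.13776472  0.06127237] [ 0.06549874 -0.11930934]
200 [(103, -141, 157), (103, -136, 156), (97, -133, 147), (96, -129, 146), (97, -124, 146), (99, -120, 148), (11, -119, 32), (1, -114, 17), (6, -109, 24), (103, -103, 151), (104, -99, 151), (103, -95, 150), (104, -90, 150), (105, -86, 150)]
202 [(105, -141, 153), (105, -137, 152), (102, -133, 147), (76, -130, 112), (0, -130, 10), (20, -124, 37), (20, -119, 35), (19, -114, 33), (5, -110, 14), (73, -104, 104), (104, -99, 145), (104, -95, 144), (105, -91, 145), (105, -86, 143)]
204 [(105, -142, 145), (103, -138, 142), (77, -135, 107), (76, -131, 104), (17, -130, 25), (27, -125, 37), (26, -120, 36), (29, -115, 39), (9, -110, 11), (75, -104, 98), (77, -100, 101), (76, -95, 99), (78, -91, 101), (17, -85, 18)]
206 [(76, -145, 99), (77, -141, 100), (76, -136, 98), (74, -132, 95), (23, -130, 25), (27, -125, 30), (30, -120, 33), (28, -115, 29), (27, -110, 27), (76, -105, 92), (74, -100, 90), (77, -96, 92), (77, -91, 92), (20, -86, 12)]
208 [(77, -146, 93), (75, -141, 90), (76, -137, 90), (76, -132, 89), (20, -131, 12), (31, -126, 
[... 1009 characters left out ...]
3, 13), (51, -88, 13)]
218 [(49, -153, 13), (50, -148, 14), (48, -143, 10), (50, -138, 13), (48, -133, 8), (52, -128, 13), (79, -122, 51), (77, -117, 48), (51, -113, 9), (52, -108, 10), (53, -104, 10), (55, -99, 12), (54, -94, 10), (621, -96, 833)]
220 [(53, -153, 11), (55, -148, 12), (56, -143, 13), (55, -138, 11), (56, -133, 11), (56, -129, 10), (76, -123, 38), (78, -118, 41), (75, -113, 36), (60, -109, 12), (59, -104, 11), (60, -99, 11), (61, -94, 12), (61, -89, 10)]
222 [(50, -154, -2), (60, -148, 11), (60, -144, 11), (63, -139, 13), (62, -134, 12), (63, -129, 12), (64, -124, 12), (79, -119, 33), (77, -114, 31), (66, -109, 13), (64, -104, 9), (67, -100, 12), (66, -95, 10), (67, -90, 11)]
```

View pics/s4.png

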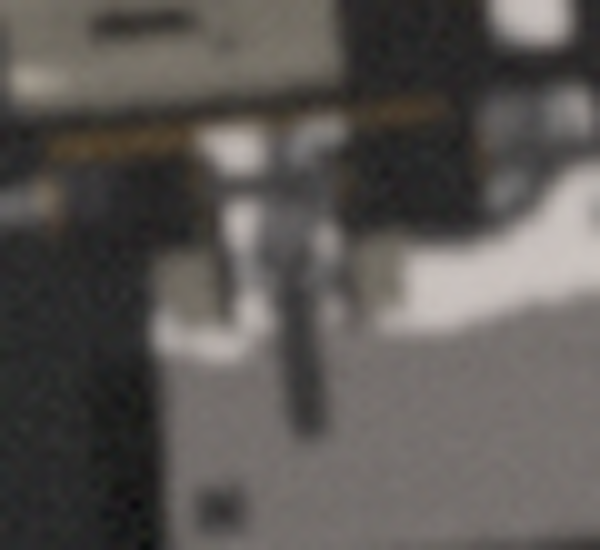

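The fin at (300,360) is centred between the fingers, which end about 12 mm above its top, with tips at z about 0.070. I'll go down 28 mm and swing.

>>> apply_moves([
  [0.27,0,0,0.01,0,0,0],
  [0.27,0,0,0.01,0,0,0],
  [0.27,0,0,0.008,0,0,0],
  [0.27,0,0,0,0,0,0],
  [0.27,0.0001,0.0033,0,0,0,-0.0456],
  [0.27,0.0001,0.0033,0,0,0,-0.0456],
  [0.27,0.0001,0.0033,0,0,0,-0.0456],
  [0.27,0.0001,0.0033,0,0,0,-0.0456],
  [0.27,0.0001,0.0033,0,0,0,-0.0456],
  [0.27,0.0001,0.0033,0,0,0,-0.0456],
  [0.27,0.0001,0.0033,0,0,0,-0.0456],
  [0.27,0.0001,0.0033,0,0,0,-0.0456],
  [0.27,0.0001,0.0033,0,0,0,-0.0456],
  [0.27,0,0,0,0,0,0],
])

```text
time_s: 5.35
tcp_pos: [0.6011, -0.1121, 0.0326]
eef_rot: [180.0, -0.1, -136.3]
contact_force: [0.9, 0.4, 0.2]
gripper_width: 0.024
gripper_force: 0.0
```

```bash
cat >> h.py <<'E'
def tabfind(c):
    # points at tab height within pawl reach
    P=cloud(c);H=w2h(P)-[.022,-.122]; r=np.hypot(H[...,0],H[...,1]); a=np.arctan2(H[...,1],H[...,0])
    k=(r>.033)&(r<.058)&(a>-.4)&(a<1.2)&(P[...,2]>.053)&(P[...,2]<.064)
    return k.sum(), (H[k].mean(0).round(4), round(float(np.arctan2(*H[k].mean(0)[::-1])),3)) if k.any() else None
E
python3 - <<'E'
from h import *
s=get_state();print(s["tcp_pos"],s["contact_force"]); print(tabfind(grab("scene")))
E
```

```text
[ 0.60109619 -0.11210031  0.03261535] [0.85755551 0.39360425 0.20504102]
(np.int64(17), (array([0.0426, 0.0314]), 0.636))
```

Run:
```python
from h import *
plan((.6011,-.1121,.0326,-136.3),[(.6011,-.1121,.11,-136.3,1),(*h2w(-.02,-.085),.11,-175.9,6)])
```

```text
[-0.0000,0.0000,-0.0774,0,0,-0.0000]
-- to [ 6.011e-01 -1.121e-01  1.100e-01 -1.363e+02]
   [0.0093,0.0086,-0.0000,0,0,0.0733]
   [0.0102,0.0075,-0.0000,0,0,0.0733]
   [0.0110,0.0063,-0.0000,0,0,0.0733]
   [0.0116,0.0050,-0.0000,0,0,0.0733]
   [0.0121,0.0036,-0.0000,0,0,0.0733]
   [0.0124,0.0022,-0.0000,0,0,0.0733]
-- to [ 5.253e-01 -1.132e-01  1.100e-01 -1.759e+02]
```

>>> apply_moves([
  [0.27,0,0,-0.026,0,0,0],
  [0.27,0,0,-0.026,0,0,0],
  [0.27,0,0,-0.025,0,0,0],
  [0.68,0.0093,0.0086,0,0,0,0.0733],
  [0.68,0.0102,0.0075,0,0,0,0.0733],
  [0.68,0.011,0.0063,0,0,0,0.0733],
  [0.68,0.0116,0.005,0,0,0,0.0733],
  [0.68,0.0121,0.0036,0,0,0,0.0733],
  [0.68,0.0124,0.0022,0,0,0,0.0733],
  [0.68,0,0,0,0,0,0],
])

```text
time_s: 6.23
tcp_pos: [0.5239, -0.1115, 0.1103]
eef_rot: [180.0, -0.0, -176.5]
contact_force: [-1.7, 0.1, -0.0]
gripper_width: 0.0589
gripper_force: 0.0
```

Run:
```python
from h import *
s=get_state();print(s["tcp_pos"],s["eef_rot"],s["joints"].round(1),s["gripper_width"],w2h(s["tcp_pos"])); c=grab("scene");print(tabfind(c)); print(tabfind(grab("top")))
P=cloud(c);H=w2h(P); im=c["frame"]
k=(P[...,2]>.09)&(P[...,2]<.118)&(np.abs(H[...,0]+.02)<.06)&(np.abs(H[...,1]+.085)<.09)
print(k.sum(),np.c_[H[k],P[k][:,2]].min(0),np.c_[H[k],P[k][:,2]].max(0)); yy=H[k][:,1]; print(np.histogram(yy,bins=np.arange(-.17,.01,.005)))
```

```text
[ 0.52389577 -0.11154003  0.11031033] [ 1.79957590e+02 -4.73435149e-02 -1.76535948e+02] [  8.9  13.2 -25.3  -0.1 -51.5 -95.4] 0.058893563482972255 [-0.02120999 -0.08319425]
(np.int64(38), (array([0.036 , 0.0305]), 0.702))
(np.int64(0), None)Traceback (most recent call last):
  File "<stdin>", line 5, in <module>
    return umr_minimum(a, axis, None, out, keepdims, initial, where)
ValueError: zero-size array to reduction operation minimum which has no identity
```

The pawl measures 0.702 rad, so it is out. I'll check the finger height here.

Run:
```python
from h import *
c=grab("scene")
P=cloud(c);H=w2h(P)
k=(P[...,2]>.09)&(P[...,2]<.17)&(np.abs(H[...,0]+.02)<.03)&(np.abs(H[...,1]+.085)<.09)
q=np.c_[H[k],P[k][:,2]]
for lo in np.arange(-.17,.01,.006):
    m=(q[:,1]>=lo)&(q[:,1]<lo+.006)
    if m.any(): print(round(lo,3),m.sum(),np.median(q[m],0).round(3),q[m][:,2].min().round(3))
```

```text
-0.134 7 [-0.01  -0.129  0.151] 0.134
-0.128 28 [-0.009 -0.125  0.142] 0.122
-0.122 33 [-0.009 -0.119  0.14 ] 0.122
-0.116 32 [-0.011 -0.114  0.144] 0.115
-0.056 26 [-0.008 -0.052  0.148] 0.119
-0.05 34 [-0.006 -0.047  0.138] 0.123
-0.044 22 [-0.006 -0.041  0.138] 0.123
-0.038 9 [-0.006 -0.037  0.148] 0.122
```

>>> apply_moves([
  [0.68,0,0,0.024,0,0,0],
  [0.68,0,0,0.024,0,0,0],
  [0.68,0,0,0.024,0,0,0],
  [0.68,0,0,0,0,0,0],
  [0.3,0,0,0,0,0,0],
  [0.3,0,0,0,0,0,0],
  [0.3,0,0,0,0,0,0],
  [0.3,0,0,0,0,0,0],
  [0.3,0,0,0,0,0,0],
], newtons=40)

```text
time_s: 7.13
tcp_pos: [0.5273, -0.1122, 0.0398]
eef_rot: [-180.0, 0.2, -176.1]
contact_force: [0.7, -3.7, 2.2]
gripper_width: 0.0391
gripper_force: 40.0
```

Run:
```python
from h import *
s=get_state();print(s["tcp_pos"],s["eef_rot"],s["contact_force"],s["moment"],s["gripper_width"],s["gripper_force"])
```

```text
[ 0.52730571 -0.11219439  0.03976058] [-1.79969892e+02  1.62582757e-01 -1.76052702e+02] [ 0.67271407 -3.73716397  2.18042801] [-1.16826679 -0.34322505  0.00638432] 0.039054664969132305 39.99714195728302
```

Gripped at 39 mm. I'll wind back 90° (counter-clockwise) first.

>>> apply_moves([
  [0.3,0,0,0,0,0,-0.0667],
  [0.3,0,0,0,0,0,-0.0667],
  [0.3,0,0,0,0,0,-0.0667],
  [0.3,0,0,0,0,0,-0.0667],
  [0.3,0,0,0,0,0,-0.0667],
  [0.3,0,0,0,0,0,-0.0667],
  [0.3,0,0,0,0,0,-0.0667],
  [0.3,0,0,0,0,0,-0.0667],
  [0.3,0,0,0,0,0,-0.0667],
  [0.3,0,0,0,0,0,-0.0667],
  [0.3,0,0,0,0,0,-0.0667],
  [0.3,0,0,0,0,0,-0.0667],
  [0.3,0,0,0,0,0,-0.0667],
  [0.3,0,0,0,0,0,-0.0667],
  [0.3,0,0,0,0,0,-0.0667],
  [0.3,0,0,0,0,0,0],
])

```text
time_s: 8.47
tcp_pos: [0.5246, -0.1103, 0.0397]
eef_rot: [179.9, 0.1, -85.7]
contact_force: [-10.6, 13.2, 14.6]
gripper_width: 0.0395
gripper_force: 40.0
```

```bash
cat >> h.py <<'E'
def jaw(c):
    # jaw front edge (towards board) and back edge in holder y from the height step, rays on z=58 plane via dark mask
    P=cloud(c);H=w2h(P)
    k=(np.abs(H[...,0])<.04)&(H[...,1]>-.02)&(H[...,1]<.06)&(P[...,2]>.052)&(P[...,2]<.064)
    return k.sum(),H[k].mean(0).round(4) if k.any() else None, np.percentile(H[k][:,1],[2,98]).round(4) if k.any() else None
E
python3 - <<'E'
from h import *
import pickle
d=pickle.load(open("d0.pkl","rb"))
for n in d: print(n,"start",jaw(d[n]),"now",jaw(grab(n)))
s=get_state();print(s["eef_rot"],s["contact_force"],s["moment"],s["joints"].round(1))
E
```

```text
scene start (np.int64(223), array([0.0012, 0.0362]), array([0.0257, 0.047 ])) now (np.int64(217), array([0.0006, 0.0276]), array([0.0173, 0.0383]))
top start (np.int64(207), array([-0.0005,  0.0346]), array([0.0241, 0.0449])) now (np.int64(0), None, None)
[ 1.79932671e+02  1.08359589e-01 -8.60215523e+01] [-10.1414831   13.36765272  15.35539764] [4.94982934 3.9606864  0.0663155 ] [  9.   18.5 -29.4  -0.2 -42.2  -4.9]
```

The jaw has moved 8.5 mm, so it is well over 4 mm clear. I'll release, lift and look at the white line.

>>> apply_moves([
  [0.68,0,0,0,0,0,0],
  [0.68,0,0,0,0,0,0],
  [0.68,0,0,0,0,0,0],
  [0.68,0,0,-0.025,0,0,0],
  [0.68,0,0,-0.025,0,0,0],
  [0.68,0,0,-0.025,0,0,0],
  [0.27,0,0,0,0,0,0.07],
  [0.27,0,0,0,0,0,0.07],
  [0.27,0,0,0,0,0,0.07],
  [0.27,0,0,0,0,0,0.07],
  [0.27,0,0,0,0,0,0.07],
  [0.27,0,0,0,0,0,0.07],
  [0.27,0,0,0,0,0,0.07],
  [0.27,0,0,0,0,0,0.04],
  [0.27,0,0,0,0,0,0],
])

```text
time_s: 9.82
tcp_pos: [0.5261, -0.1121, 0.1134]
eef_rot: [-180.0, 0.0, -133.9]
contact_force: [-0.1, 0.4, 0.4]
gripper_width: 0.0239
gripper_force: 0.0
```

```bash
cat >> h.py <<'E'
def line(c,R=.019):
    # white line direction on knob top, holder frame
    im=c["frame"].astype(float).mean(-1); v,u=np.mgrid[:400,:640]
    K=c["camera_matrix"];T=c["T"];r=np.stack([(u-K[0,2])/K[0,0],(v-K[1,2])/K[1,1],np.ones(u.shape)],-1)@T[:3,:3].T
    X=T[:3,3]+r*((.083-T[2,3])/r[...,2])[...,None]; H=w2h(X)
    P=cloud(c); k=(np.hypot(H[...,0]+.019,H[...,1]+.085)<R)&(abs(P[...,2]-.083)<.008)
    w=np.clip(im[k]-np.median(im[k])-15,0,None); q=H[k]; m=(q*w[:,None]).sum(0)/w.sum()
    S=((q-m)*w[:,None]).T@(q-m); e,V=np.linalg.eigh(S); d=V[:,1]; o=m-q.mean(0)
    if d@o<0: d=-d
    return k.sum(),w.max().round(),"topctr",q.mean(0).round(4),"off",o.round(4),"ang",np.degrees(np.arctan2(d[1],d[0])).round(1),"offang",np.degrees(np.arctan2(o[1],o[0])).round(1)
E
python3 - <<'E'
from h import *
import pickle
d=pickle.load(open("d0.pkl","rb"))
for n in d: print(n,line(d[n]))
c=grab("scene");print(line(c),jaw(c),tabfind(c)); t=grab("top");print(jaw(t),line(t))
s=get_state();print(s["tcp_pos"],s["eef_rot"])
plan((*s["tcp_pos"],s["eef_rot"][2]),[(*h2w(.0555,-.093),s["tcp_pos"][2],-133.5,4)])
E
```

```text
scene (np.int64(141), np.float64(53.0), 'topctr', array([-0.0188, -0.0847]), 'off', array([-0.0104,  0.0056]), 'ang', np.float64(163.3), 'offang', np.float64(151.6))
top (np.int64(136), np.float64(48.0), 'topctr', array([-0.0194, -0.0853]), 'off', array([-0.0038,  0.0008]), 'ang', np.float64(148.3), 'offang', np.float64(168.1))
(np.int64(134), np.float64(16.0), 'topctr', array([-0.0179, -0.0842]), 'off', array([-0.0009, -0.0085]), 'ang', np.float64(-15.9), 'offang', np.float64(-96.3)) (np.int64(219), array([0.0011, 0.0276]), array([0.0173, 0.0381])) (np.int64(35), (array([0.0354, 0.03  ]), 0.704))
  return _methods._mean(a, axis=axis, dtype=dtype,
  ret = ret.dtype.type(ret / rcount)
h.py:59: RuntimeWarning: invalid value encountered in divide
  w=np.clip(im[k]-np.median(im[k])-15,0,None); q=H[k]; m=(q*w[:,None]).sum(0)/w.sum()
h.py:60: RuntimeWarning: Mean of empty slice.
  S=((q-m)*w[:,None]).T@(q-m); e,V=np.linalg.eigh(S); d=V[:,1]; o=m-q.mean(0)
  ret = um.true_divide(
Traceback (most recent call last):
  File "h.py", line 62, in line
    return k.sum(),w.max().round(),"topctr",q.mean(0).round(4),"off",o.round(4),"ang",np.degrees(np.arctan2(d[1],d[0])).round(1),"offang",np.degrees(np.arctan2(o[1],o[0])).round(1)
                   ~~~~~^^
ValueError: zero-size array to reduction operation maximum which has no identity
```

The white line is at about 264–270° (it started at 150°), which fits the 8.6 mm gap: gap 9 at 270°, 5 at 240°, 1 at 210°, grip at 180°. Next I'll swing the pawl back in.

>>> apply_moves([
  [0.27,-0.0129,-0.0136,0,0,0,0],
  [0.27,-0.0129,-0.0136,0,0,0,0],
  [0.27,-0.0129,-0.0136,0,0,0,0],
  [0.27,-0.0129,-0.0136,0,0,0,0],
  [0.27,0,0,0,0,0,0],
  [0.27,0,0,0.02,0,0,0],
  [0.27,0,0,0.02,0,0,0],
  [0.27,0,0,0.02,0,0,0],
  [0.27,0,0,0.01,0,0,0],
  [0.27,0,0,0.01,0,0,0],
  [0.27,0,0,0,0,0,0],
])

```text
time_s: 10.83
tcp_pos: [0.5998, -0.1123, 0.0315]
eef_rot: [179.9, -0.1, -133.7]
contact_force: [-0.3, -0.2, 0.0]
gripper_width: 0.0234
gripper_force: 0.0
```

>>> apply_moves([
  [0.27,0.0001,-0.0033,0,0,0,0.0456],
  [0.27,0.0001,-0.0033,0,0,0,0.0456],
  [0.27,0.0001,-0.0033,0,0,0,0.0456],
  [0.27,0.0001,-0.0033,0,0,0,0.0456],
  [0.27,0.0001,-0.0033,0,0,0,0.0456],
  [0.27,0.0001,-0.0033,0,0,0,0.0456],
  [0.27,0.0001,-0.0033,0,0,0,0.0456],
  [0.27,0.0001,-0.0033,0,0,0,0.0456],
  [0.27,0.0001,-0.0033,0,0,0,0.0456],
  [0.27,0,0,0,0,0,0],
  [0.27,0,0,0,0,0,0],
  [0.27,0,0,-0.025,0,0,0],
  [0.27,0,0,-0.025,0,0,0],
  [0.27,0,0,-0.025,0,0,0],
  [0.27,0,0,0,0,0,0],
])

```text
time_s: 12.08
tcp_pos: [0.6183, -0.1387, 0.1148]
eef_rot: [-179.8, 0.5, -170.6]
contact_force: [2.0, -0.8, 0.4]
gripper_width: 0.0239
gripper_force: 0.0
```

Run:
```python
from h import *
import pickle
d=pickle.load(open("d0.pkl","rb"))
print(tabfind(d["scene"]))
c=grab("scene");print(jaw(c),tabfind(c)); print(line(c))
s=get_state();print(s["tcp_pos"],s["eef_rot"],s["joints"].round(1))
y0=s["eef_rot"][2]
plan((*s["tcp_pos"],y0),[(*h2w(-.019,-.084),s["tcp_pos"][2],-93.6,12)])
```

```text
(np.int64(36), (array([0.0465, 0.004 ]), 0.085))
(np.int64(217), array([0.0011, 0.0276]), array([0.0173, 0.0383])) (np.int64(35), (array([0.0464, 0.0018]), 0.038))
(np.int64(2), np.float64(0.0), 'topctr', array([-0.0197, -0.0664]), 'off', array([nan, nan]), 'ang', np.float64(nan), 'offang', np.float64(nan))
[ 0.61720128 -0.13837981  0.11237057] [-179.9094258     0.39108858 -170.61171901] [  5.1  21.2 -13.3   0.1 -55.2 -85.7]
   [0.0071,0.0034,-0.0000,0,0,-0.0713]
   [0.0067,0.0042,-0.0000,0,0,-0.0713]
   [0.0062,0.0049,-0.0000,0,0,-0.0713]
   [0.0056,0.0056,-0.0000,0,0,-0.0713]
   [0.0050,0.0061,-0.0000,0,0,-0.0713]
   [0.0042,0.0067,-0.0000,0,0,-0.0713]
   [0.0035,0.0071,-0.0000,0,0,-0.0713]
   [0.0026,0.0074,-0.0000,0,0,-0.0713]
   [0.0018,0.0077,-0.0000,0,0,-0.0713]
   [0.0009,0.0078,-0.0000,0,0,-0.0713]
   [0.0000,0.0079,-0.0000,0,0,-0.0713]
   [-0.0008,0.0079,-0.0000,0,0,-0.0713]
-- to [  0.5262  -0.1121   0.1124 -93.6   ]h.py:59: RuntimeWarning: invalid value encountered in divide
  w=np.clip(im[k]-np.median(im[k])-15,0,None); q=H[k]; m=(q*w[:,None]).sum(0)/w.sum()
```

The pawl is in (0.04 rad). Now to the knob.

>>> apply_moves([
  [0.68,0.0071,0.0034,0,0,0,-0.0713],
  [0.68,0.0067,0.0042,0,0,0,-0.0713],
  [0.68,0.0062,0.0049,0,0,0,-0.0713],
  [0.68,0.0056,0.0056,0,0,0,-0.0713],
  [0.68,0.005,0.0061,0,0,0,-0.0713],
  [0.68,0.0042,0.0067,0,0,0,-0.0713],
  [0.68,0.0035,0.0071,0,0,0,-0.0713],
  [0.68,0.0026,0.0074,0,0,0,-0.0713],
  [0.68,0.0018,0.0077,0,0,0,-0.0713],
  [0.68,0.0009,0.0078,0,0,0,-0.0713],
  [0.68,0,0.0079,0,0,0,-0.0713],
  [0.68,-0.0008,0.0079,0,0,0,-0.0713],
  [0.68,0,0,0,0,0,0],
  [0.68,0,0,0,0,0,0],
])

```text
time_s: 13.3
tcp_pos: [0.5237, -0.1116, 0.1084]
eef_rot: [-180.0, -0.0, -93.8]
contact_force: [1.0, -0.4, 0.7]
gripper_width: 0.0597
gripper_force: 0.0
```

Run:
```python
from h import *
c=grab("scene")
s=get_state();print(s["tcp_pos"],s["eef_rot"],w2h(s["tcp_pos"]),s["gripper_width"]);print(tabfind(c),jaw(c))
try: print(line(c))
except Exception as e: print(e)
```

```text
[ 0.52412586 -0.11166249  0.10839259] [-1.79973434e+02 -5.28199636e-03 -9.38798718e+01] [-0.02099499 -0.08334159] 0.059588162097807464
(np.int64(35), (array([0.0464, 0.002 ]), 0.043)) (np.int64(223), array([0.0012, 0.0277]), array([0.0172, 0.0382]))
(np.int64(27), np.float64(8.0), 'topctr', array([-0.0064, -0.082 ]), 'off', array([-0.0065,  0.0052]), 'ang', np.float64(90.0), 'offang', np.float64(141.4))
```

>>> apply_moves([
  [0.68,0,0,0.024,0,0,0],
  [0.68,0,0,0.024,0,0,0],
  [0.68,0,0,0.022,0,0,0],
  [0.68,0,0,0,0,0,0],
  [0.3,0,0,0,0,0,0],
  [0.3,0,0,0,0,0,0],
  [0.3,0,0,0,0,0,0],
  [0.3,0,0,0,0,0,0],
], newtons=50)

```text
time_s: 14.02
tcp_pos: [0.5248, -0.1115, 0.0396]
eef_rot: [-179.9, 0.0, -93.7]
contact_force: [0.5, -0.7, 1.6]
gripper_width: 0.0391
gripper_force: 50.0
```

>>> apply_moves([
  [0.3,0,0,0,0,0,0.0667],
  [0.3,0,0,0,0,0,0.0667],
  [0.3,0,0,0,0,0,0.0667],
  [0.3,0,0,0,0,0,0.0667],
  [0.3,0,0,0,0,0,0.0667],
  [0.3,0,0,0,0,0,0],
])

```text
time_s: 14.52
tcp_pos: [0.5253, -0.1116, 0.0396]
eef_rot: [-179.8, 0.1, -124.0]
contact_force: [2.9, -2.1, 2.4]
gripper_width: 0.0392
gripper_force: 50.0
```

Run:
```python
from h import *
c=grab("scene")
s=get_state();print(s["tcp_pos"],s["eef_rot"],s["contact_force"],s["moment"],s["gripper_width"]);print(tabfind(c),jaw(c))
```

```text
[ 0.52526691 -0.11162865  0.0396114 ] [-1.79843137e+02  9.67891086e-02 -1.23591245e+02] [ 2.32986428 -1.96739132  3.04209557] [-0.78869294 -0.66693199 -0.03567606] 0.03933913095963493
(np.int64(33), (array([0.0462, 0.0024]), 0.053)) (np.int64(221), array([0.0014, 0.0315]), array([0.0212, 0.0427]))
```

The jaw moved 3.9 mm and the gap is about 4.7 mm. Next click.

>>> apply_moves([
  [0.3,0,0,0,0,0,0.0667],
  [0.3,0,0,0,0,0,0.0667],
  [0.3,0,0,0,0,0,0.0667],
  [0.3,0,0,0,0,0,0.0667],
  [0.3,0,0,0,0,0,0.0667],
  [0.3,0,0,0,0,0,0],
])

```text
time_s: 15.07
tcp_pos: [0.5256, -0.112, 0.0396]
eef_rot: [-179.9, 0.2, -153.8]
contact_force: [2.7, -5.5, 2.4]
gripper_width: 0.039
gripper_force: 50.0
```

Run:
```python
from h import *
for i in range(3):
    c=grab("scene"); s=get_state();print(s["eef_rot"][2],s["contact_force"],s["moment"]);print(tabfind(c),jaw(c))
```

```text
-153.54184069378167 [ 2.0097371  -4.81840113  2.37090634] [-1.92705879 -1.24659489 -0.09903366]
(np.int64(32), (array([0.0458, 0.0023]), 0.051)) (np.int64(221), array([0.0013, 0.0351]), array([0.0248, 0.0463]))
-153.47119916106251 [ 3.88148904 -4.66367076  0.81770125] [-1.82339275 -1.24123545 -0.13308651]
(np.int64(32), (array([0.0462, 0.0024]), 0.052)) (np.int64(217), array([0.0003, 0.0353]), array([0.0248, 0.0461]))
-153.44849334628066 [ 3.813023   -3.59357409  2.17587472] [-1.86130867 -1.21988555 -0.05909001]
(np.int64(35), (array([0.0463, 0.0024]), 0.051)) (np.int64(220), array([0.001 , 0.0353]), array([0.0249, 0.0461]))
```

The gap is about 1 mm, so this is the last loose click. One more click should grip.

>>> apply_moves([
  [0.3,0,0,0,0,0,0.0667],
  [0.3,0,0,0,0,0,0.0667],
  [0.3,0,0,0,0,0,0.0667],
  [0.3,0,0,0,0,0,0.0667],
  [0.3,0,0,0,0,0,0.0667],
  [0.3,0,0,0,0,0,0],
])

```text
time_s: 15.72
tcp_pos: [0.5257, -0.1124, 0.0396]
eef_rot: [-179.9, 0.2, 176.2]
contact_force: [5.0, -9.2, 1.0]
gripper_width: 0.0393
gripper_force: 50.0
```

Run:
```python
from h import *
for i in range(2):
    c=grab("scene"); s=get_state();print(s["eef_rot"][2],s["contact_force"],s["moment"],s["gripper_width"]);print(tabfind(c),jaw(c))
```

```text
176.4583691012752 [ 4.33356095 -7.24136319  0.7777888 ] [-3.21011898 -1.50190462  0.02680184] 0.03938264541862144
(np.int64(35), (array([0.0467, 0.0024]), 0.052)) (np.int64(222), array([0.0006, 0.0356]), array([0.0253, 0.0465]))
176.5349366555062 [ 5.23758848 -8.16521618  0.48560197] [-3.24603912 -1.53895299 -0.04150383] 0.03917538355159057
(np.int64(35), (array([0.046 , 0.0022]), 0.048)) (np.int64(217), array([0.0015, 0.0356]), array([0.0254, 0.0464]))
```

The jaw stopped after 0.4 mm instead of 4, so it is at the board. I'll release, retreat clear of both views and verify.

>>> apply_moves([
  [0.68,0,0,0,0,0,0],
  [0.68,0,0,0,0,0,0],
  [0.68,0,0,0,0,0,0],
  [0.68,0,0,-0.02,0,0,0],
  [0.68,0,0,-0.04,0,0,0],
  [0.68,0,0,-0.04,0,0,0],
  [0.68,0,0,-0.04,0,0,0],
  [0.68,0.015,-0.035,0,0,0,0],
  [0.68,0.015,-0.035,0,0,0,0],
  [0.68,0.015,-0.035,0,0,0,0],
  [0.68,0.015,-0.035,0,0,0,0],
  [0.68,0.015,-0.035,0,0,0,0],
  [0.68,0.015,-0.035,0,0,0,0],
  [0.68,0.015,-0.035,0,0,0,0],
  [0.68,0.015,-0.035,0,0,0,0],
  [0.68,0.015,-0.035,0,0,0,0],
  [0.68,0,0,0,0,0,0],
  [0.68,0,0,0,0,0,0],
])

```text
time_s: 17.32
tcp_pos: [0.367, -0.4182, 0.1777]
eef_rot: [179.9, -0.1, 176.1]
contact_force: [0.1, 0.8, -0.2]
gripper_width: 0.0597
gripper_force: 0.0
```

Run:
```python
from h import *
import pickle
s=get_state(); print(s["tcp_pos"])
d=pickle.load(open("d0.pkl","rb"))
def board(c):
    P=cloud(c);H=w2h(P);im=c["frame"].astype(int)
    k=(im[...,1]>im[...,0]+15)&(im[...,1]>im[...,2]+10)&(abs(H[...,0])<.06)&(H[...,1]>.02)&(H[...,1]<.15)&(P[...,2]>.03)
    return k.sum(),H[k].mean(0).round(4)
for n in d:
    for nm,c in(("start",d[n]),("now",grab(n))):
        print(n,nm,jaw(c),tabfind(c),board(c))
        try: print(line(c))
        except Exception as e: print(e)
        if nm=="now" and n=="top": save(c,"t9.png",(260,165,385,245),6)
```

```text
[ 0.36704471 -0.41816703  0.17772547]
scene start (np.int64(223), array([0.0012, 0.0362]), array([0.0257, 0.047 ])) (np.int64(36), (array([0.0465, 0.004 ]), 0.085)) (np.int64(496), array([-0.0006,  0.0921]))
(np.int64(141), np.float64(53.0), 'topctr', array([-0.0188, -0.0847]), 'off', array([-0.0104,  0.0056]), 'ang', np.float64(163.3), 'offang', np.float64(151.6))
scene now (np.int64(223), array([0.0012, 0.0357]), array([0.0253, 0.0462])) (np.int64(34), (array([0.0462, 0.002 ]), 0.044)) (np.int64(513), array([-0.0006,  0.0913]))
(np.int64(142), np.float64(20.0), 'topctr', array([-0.0187, -0.0846]), 'off', array([-0.0112, -0.0017]), 'ang', np.float64(-175.7), 'offang', np.float64(-171.2))
top start (np.int64(207), array([-0.0005,  0.0346]), array([0.0241, 0.0449])) (np.int64(25), (array([0.0443, 0.0019]), 0.043)) (np.int64(544), array([-0.0044,  0.0897]))
(np.int64(136), np.float64(48.0), 'topctr', array([-0.0194, -0.0853]), 'off', array([-0.0038,  0.0008]), 'ang', np.float64(148.3), 'offang', np.float64(168.1))
top now (np.int64(207), array([-0.0002,  0.0338]), array([0.0234, 0.0444])) (np.int64(26), (array([0.0441, 0.0003]), 0.007)) (np.int64(572), array([-0.0036,  0.0892]))
(np.int64(136), np.float64(42.0), 'topctr', array([-0.0194, -0.0853]), 'off', array([ 0.0085, -0.0068]), 'ang', np.float64(38.7), 'offang', np.float64(-38.7))
```

View pics/t9.png

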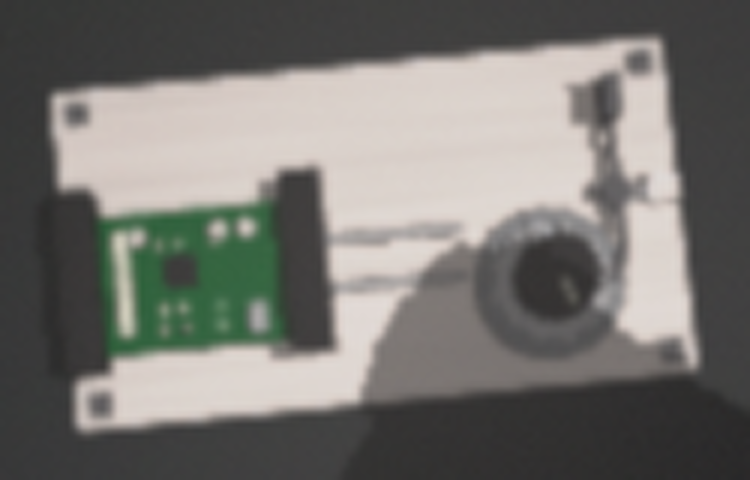

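The board lies unmoved and the pawl is in. The gripper's shadow spoils the reading of the white line (180° or 210°), so I'll move the arm back to where it started and look again.

>>> apply_moves([
  [0.68,0.02,-0.0275,-0.005,0,0,0],
  [0.68,0.02,-0.0275,-0.005,0,0,0],
  [0.68,0.02,-0.0275,-0.005,0,0,0],
  [0.68,0.02,-0.0275,-0.005,0,0,0],
  [0.68,0.02,-0.0275,-0.005,0,0,0],
  [0.68,0.02,-0.0275,-0.005,0,0,0],
  [0.68,0.02,-0.0275,-0.005,0,0,0],
  [0.68,0.02,-0.0275,-0.005,0,0,0],
  [0.68,0.02,-0.0275,0,0,0,0],
  [0.68,0,0,0,0,0,0],
])

```text
time_s: 18.25
tcp_pos: [0.171, -0.6549, 0.2179]
eef_rot: [-180.0, -0.0, 176.3]
contact_force: [0.4, 1.2, -0.1]
gripper_width: 0.0594
gripper_force: 0.0
```

Run:
```python
from h import *
import pickle
d=pickle.load(open("d0.pkl","rb"))
def line2(c):
    im=c["frame"].astype(float).mean(-1); v,u=np.mgrid[:400,:640]
    K=c["camera_matrix"];T=c["T"];r=np.stack([(u-K[0,2])/K[0,0],(v-K[1,2])/K[1,1],np.ones(u.shape)],-1)@T[:3,:3].T
    X=T[:3,3]+r*((.083-T[2,3])/r[...,2])[...,None]; H=w2h(X); P=cloud(c)
    top=(np.hypot(H[...,0]+.019,H[...,1]+.085)<.026)&(abs(P[...,2]-.083)<.008)
    ctr=np.array([-.0188,-.0847]) if T[0,3]>1 else np.array([-.0194,-.0853])
    k=(np.hypot(*(H-ctr).transpose(2,0,1))<.0155)
    w=np.clip(im[k]-np.median(im[k])-10,0,None); q=H[k]-ctr; m=(q*w[:,None]).sum(0)/w.sum()
    S=((q-m)*w[:,None]).T@(q-m); e,V=np.linalg.eigh(S); dd=V[:,1]*np.sign(V[:,1]@m)
    return "off",(m*1000).round(1),"offang",np.degrees(np.arctan2(m[1],m[0]))%360,"axis",np.degrees(np.arctan2(dd[1],dd[0]))%360,"w",w.max(),e[1]/e[0]
for n in d:
    print(n,"start",line2(d[n])); cs=[grab(n) for _ in range(3)]
    for c in cs: print("  now",line2(c),jaw(c)[1:],tabfind(c)[1])
    a=[cv2.resize(x["frame"][slice(*r[1]),slice(*r[0]),::-1],None,fx=14,fy=14,interpolation=cv2.INTER_CUBIC) for x in (d[n],cs[0]) for r in [((338,366),(196,226)) if n=="top" else ((268,296),(164,194))]]
    cv2.imwrite(f"pics/cmp_{n}.png",np.hstack(a))
a=[cv2.imread(f"pics/cmp_{n}.png") for n in d]; cv2.imwrite("pics/cmp.png",cv2.resize(np.vstack(a),None,fx=.7,fy=.7))
```

```text
scene start ('off', array([-9.2,  5.2]), 'offang', np.float64(150.37959468371045), 'axis', np.float64(164.73107566673795), 'w', np.float64(56.66666666666666), np.float64(2.7794182716001594))
  now ('off', array([-10.1,  -1.4]), 'offang', np.float64(188.02405252692637), 'axis', np.float64(187.43627972097127), 'w', np.float64(74.66666666666669), np.float64(2.191903644667371)) (array([0.0012, 0.0355]), array([0.0252, 0.0465])) (array([0.0464, 0.002 ]), 0.044)
  now ('off', array([-10.1,  -1.5]), 'offang', np.float64(188.50070688023672), 'axis', np.float64(185.96796454593232), 'w', np.float64(75.66666666666666), np.float64(2.055209900736763)) (array([0.0016, 0.0356]), array([0.0253, 0.0465])) (array([0.047 , 0.0021]), 0.045)
  now ('off', array([-10.2,  -1.4]), 'offang', np.float64(188.05618938509787), 'axis', np.float64(187.22206144776683), 'w', np.float64(73.33333333333334), np.float64(2.072097957546862)) (array([0.0008, 0.0357]), array([0.0254, 0.0465])) (array([0.0467, 0.0021]), 0.045)
top start ('off', array([-8.3,  3.9]), 'offang', np.float64(154.70475888089587), 'axis', np.float64
[... 183 characters left out ...]
64(203.97333635310218), 'w', np.float64(66.33333333333334), np.float64(3.1514482226031144)) (array([0.0001, 0.0338]), array([0.0235, 0.0445])) (array([0.044 , 0.0001]), 0.001)
  now ('off', array([-9.2, -3.1]), 'offang', np.float64(198.90684509007565), 'axis', np.float64(203.8615584897173), 'w', np.float64(67.0), np.float64(3.1599393829258178)) (array([-0.0002,  0.0338]), array([0.0234, 0.0443])) (array([0.044 , 0.0001]), 0.003)
  now ('off', array([-9.1, -3.1]), 'offang', np.float64(198.8154871464263), 'axis', np.float64(203.78979624359337), 'w', np.float64(66.33333333333334), np.float64(3.1260166112187213)) (array([0.    , 0.0339]), array([0.0234, 0.0443])) (array([0.0441, 0.0001]), 0.003)
```

View pics/cmp.png

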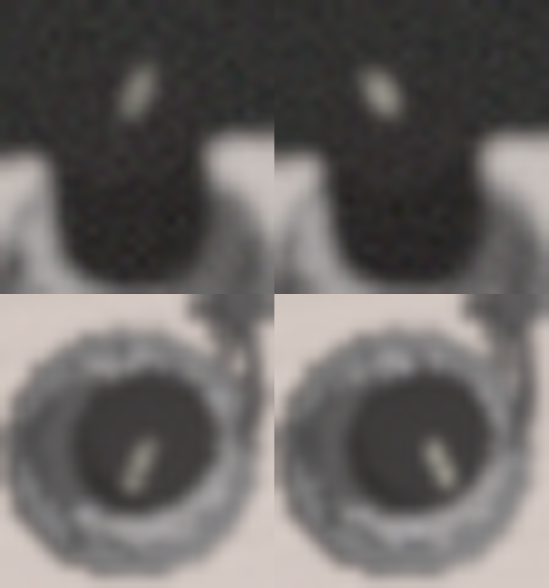

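The line turned about 45–50° between start (150°) and now (about 200°). The jaw closed 8.0 mm over 90° of tightening (12 mm of travel), so the spring gives about 4 mm. The knob is therefore about 10° past the first gripping click at 210°, held there by drag. I'll regrip lightly and ease it back until the tooth rests on the pawl.

>>> apply_moves([
  [0.68,-0.0177,0.0313,0,0,0,0],
  [0.68,-0.0177,0.0313,0,0,0,0],
  [0.68,-0.0177,0.0313,0,0,0,0],
  [0.68,-0.0177,0.0313,0,0,0,0],
  [0.68,-0.0177,0.0313,0,0,0,0],
  [0.68,-0.0177,0.0313,0,0,0,0],
  [0.68,-0.0177,0.0313,0,0,0,0],
  [0.68,-0.0177,0.0313,0,0,0,0],
  [0.68,-0.0177,0.0313,0,0,0,0],
  [0.68,-0.0177,0.0313,0,0,0,0],
  [0.68,-0.0177,0.0313,0,0,0,0],
  [0.68,-0.0177,0.0313,0,0,0,0],
  [0.68,-0.0177,0.0313,0,0,0,0],
  [0.68,-0.0177,0.0313,0,0,0,0],
  [0.68,-0.0177,0.0313,0,0,0,0],
  [0.68,-0.0177,0.0313,0,0,0,0],
  [0.68,-0.0177,0.0313,0,0,0,0],
  [0.68,-0.0177,0.0313,0,0,0,0],
  [0.68,0,0,0,0,0,0],
  [0.68,0,0,0,0,0,0],
])

```text
time_s: 20.22
tcp_pos: [0.528, -0.1082, 0.2183]
eef_rot: [180.0, 0.0, 176.5]
contact_force: [-0.2, -0.4, -1.4]
gripper_width: 0.0598
gripper_force: 0.0
```

>>> apply_moves([
  [0.68,0.001,-0.002,0.035,0,0,0],
  [0.68,0,0,0.035,0,0,0],
  [0.68,0,0,0.035,0,0,0],
  [0.68,0,0,0.03,0,0,0],
  [0.68,0,0,0.025,0,0,0],
  [0.68,0,0,0.018,0,0,0],
  [0.68,0,0,0,0,0,0],
  [0.3,0,0,0,0,0,0],
  [0.3,0,0,0,0,0,0],
  [0.3,0,0,0,0,0,0],
  [0.3,0,0,0,0,0,0],
  [0.3,0,0,0,0,0,0],
], newtons=15)

```text
time_s: 21.22
tcp_pos: [0.5273, -0.1127, 0.0418]
eef_rot: [180.0, 0.2, 176.3]
contact_force: [-0.2, 1.2, 7.4]
gripper_width: 0.0393
gripper_force: 15.0
```

>>> apply_moves([
  [0.3,0,0,0,0,0,-0.022],
  [0.3,0,0,0,0,0,-0.022],
  [0.3,0,0,0,0,0,-0.022],
  [0.3,0,0,0,0,0,-0.022],
  [0.3,0,0,0,0,0,-0.022],
  [0.3,0,0,0,0,0,0],
])

```text
time_s: 21.72
tcp_pos: [0.5273, -0.1123, 0.0418]
eef_rot: [180.0, 0.2, -173.7]
contact_force: [-1.7, 3.8, 7.8]
gripper_width: 0.0394
gripper_force: 15.0
```

Run:
```python
from h import *
for i in range(2):
    c=grab("scene"); s=get_state();print(s["tcp_pos"],s["eef_rot"][2],s["contact_force"],s["moment"],s["gripper_width"]);print(tabfind(c),jaw(c))
```

```text
[ 0.52726949 -0.11232322  0.04181059] -173.75427132669782 [-1.53770493  4.50838231  8.60614823] [1.3942104  0.75421939 0.13091508] 0.03969459482700534
(np.int64(35), (array([0.0466, 0.0022]), 0.046)) (np.int64(222), array([0.0009, 0.0354]), array([0.0249, 0.0462]))
[ 0.52730958 -0.11230578  0.04183697] -173.77361974765572 [-1.22408113  3.02552438  7.97987977] [1.38582668 0.75239139 0.18730333] 0.040164348885066786
(np.int64(35), (array([0.046 , 0.0019]), 0.041)) (np.int64(216), array([0.001 , 0.0355]), array([0.0251, 0.0461]))
```

>>> apply_moves([
  [0.3,0,0,0,0,0,-0.022],
  [0.3,0,0,0,0,0,-0.022],
  [0.3,0,0,0,0,0,-0.022],
  [0.3,0,0,0,0,0,0],
])

```text
time_s: 22.15
tcp_pos: [0.5285, -0.1118, 0.0419]
eef_rot: [180.0, 0.3, -167.8]
contact_force: [1.7, 6.5, 5.0]
gripper_width: 0.0397
gripper_force: 15.0
```

Run:
```python
from h import *
for i in range(3):
    c=grab("scene"); s=get_state();print(s["tcp_pos"],s["eef_rot"][2],s["contact_force"],s["moment"],s["gripper_width"]);print(tabfind(c),jaw(c))
```

```text
[ 0.52852609 -0.11176522  0.04186468] -167.84863965889033 [1.61986297 5.1236725  4.77525136] [ 2.20461735 -0.45536546 -0.20239119] 0.039816090051705104
(np.int64(37), (array([0.0466, 0.002 ]), 0.042)) (np.int64(222), array([0.0009, 0.0355]), array([0.025 , 0.0464]))
[ 0.52854305 -0.11178166  0.04186426] -167.86877231873703 [1.12504898 6.08778647 5.31191806] [ 2.10226491 -0.44307103 -0.2191595 ] 0.039716356588661746
(np.int64(33), (array([0.0464, 0.0019]), 0.041)) (np.int64(218), array([0.0014, 0.0356]), array([0.0252, 0.0463]))
[ 0.52856208 -0.11178525  0.04189405] -167.8722510972805 [1.44319483 5.01623579 4.44565878] [ 2.12102418 -0.43356349 -0.25409786] 0.039939332647064556
(np.int64(35), (array([0.0459, 0.002 ]), 0.043)) (np.int64(219), array([0.0012, 0.0354]), array([0.0249, 0.0463]))
```

The moment about z flipped to -0.22 N m, so the knob is now stopped on the tooth, and the jaw is still at the board. I'll release, retreat and verify.

>>> apply_moves([
  [0.68,0,0,0,0,0,0],
  [0.68,0,0,0,0,0,0],
  [0.68,0,0,0,0,0,0],
  [0.68,0,0,-0.02,0,0,0],
  [0.68,0,0,-0.04,0,0,0],
  [0.68,0,0,-0.04,0,0,0],
  [0.68,0,0,-0.04,0,0,0],
  [0.68,0,0,-0.035,0,0,0],
  [0.68,0,0,0,0,0,0],
])

```text
time_s: 23.05
tcp_pos: [0.5297, -0.1134, 0.2232]
eef_rot: [-179.8, 0.6, -167.8]
contact_force: [1.6, -0.4, 0.8]
gripper_width: 0.0593
gripper_force: 0.0
```

>>> apply_moves([
  [0.68,0.0251,-0.0261,0,0,0,0],
  [0.68,0.0251,-0.0261,0,0,0,0],
  [0.68,0.0251,-0.0261,0,0,0,0],
  [0.68,0.0251,-0.0261,0,0,0,0],
  [0.68,0.0251,-0.0261,0,0,0,0],
  [0.68,0.0251,-0.0261,0,0,0,0],
  [0.68,0.0251,-0.0261,0,0,0,0],
  [0.68,0.0251,-0.0261,0,0,0,0],
  [0.68,0.0251,-0.0261,0,0,0,0],
  [0.68,0.0251,-0.0261,0,0,0,0],
  [0.68,0.0251,-0.0261,0,0,0,0],
  [0.68,0.0251,-0.0261,0,0,0,0],
  [0.68,0.0251,-0.0261,0,0,0,0],
  [0.68,0.0251,-0.0261,0,0,0,0],
  [0.68,0.0251,-0.0261,0,0,0,0],
  [0.68,0.0251,-0.0261,0,0,0,0],
  [0.68,0,0,0,0,0,0],
  [0.68,0,0,0,0,0,0],
])

```text
time_s: 24.55
tcp_pos: [0.2193, -0.6063, 0.2139]
eef_rot: [179.9, -0.1, -168.1]
contact_force: [0.5, 0.0, 0.6]
gripper_width: 0.0595
gripper_force: 0.0
```

Run:
```python
from h import *
import pickle
d=pickle.load(open("d0.pkl","rb"))
def line2(c):
    im=c["frame"].astype(float).mean(-1); v,u=np.mgrid[:400,:640]
    K=c["camera_matrix"];T=c["T"];r=np.stack([(u-K[0,2])/K[0,0],(v-K[1,2])/K[1,1],np.ones(u.shape)],-1)@T[:3,:3].T
    X=T[:3,3]+r*((.083-T[2,3])/r[...,2])[...,None]; H=w2h(X)
    ctr=np.array([-.0188,-.0847]) if T[0,3]>1 else np.array([-.0194,-.0853])
    k=(np.hypot(*(H-ctr).transpose(2,0,1))<.0155)
    w=np.clip(im[k]-np.median(im[k])-10,0,None); q=H[k]-ctr; m=(q*w[:,None]).sum(0)/w.sum()
    S=((q-m)*w[:,None]).T@(q-m); e,V=np.linalg.eigh(S); dd=V[:,1]*np.sign(V[:,1]@m)
    return (m*1000).round(1),"offang",np.degrees(np.arctan2(m[1],m[0]))%360,"axis",np.degrees(np.arctan2(dd[1],dd[0]))%360
print(get_state()["tcp_pos"])
for n in d:
    c=grab(n); print(n,line2(c),jaw(c)[1:],tabfind(c)[1])
    D=cv2.absdiff(c["frame"],d[n]["frame"]).max(-1)>45; v,u=np.nonzero(D); P=cloud(c)[D]
    print(" changed px in work area",[(int(a),int(b)) for a,b in zip(u,v) if 120<a<540 and 95<b<320][:25])
```

```text
[ 0.21931479 -0.6062739   0.21387959]
scene (array([-8.7, -2.8]), 'offang', np.float64(197.65389796508535), 'axis', np.float64(201.5996517618698)) (array([0.0012, 0.0354]), array([0.0252, 0.046 ])) (array([0.0463, 0.002 ]), 0.043)
 changed px in work area [(296, 96), (297, 96), (298, 96), (299, 96), (300, 96), (301, 96), (302, 96), (303, 96), (304, 96), (305, 96), (306, 96), (307, 96), (308, 96), (309, 96), (310, 96), (382, 96), (383, 96), (384, 96), (385, 96), (295, 97), (296, 97), (297, 97), (298, 97), (299, 97), (300, 97)]
top (array([-7.9, -4.4]), 'offang', np.float64(208.9160190729456), 'axis', np.float64(211.50938742455048)) (array([-0.0007,  0.0338]), array([0.0235, 0.0443])) (array([ 0.0449, -0.0002]), -0.004)
 changed px in work area [(354, 180), (354, 181), (354, 182), (354, 183), (358, 190), (354, 211), (352, 212), (354, 212), (355, 212), (351, 213), (352, 213), (355, 213), (356, 213), (351, 214), (356, 214), (351, 215), (431, 237), (432, 237), (431, 238), (432, 238), (431, 239), (432, 239), (433, 239), (431, 240), (432, 240)]
```

The line reads 209–211°, so the tooth at 210° is caught. The pawl is in, and the jaw stands at contact with the spring giving about 2.5–3 mm. I'm handing in.

```bash
python3 -c "
from h import *
print(close_job())"
```

```text
the job is handed in; nothing more can be done
None
```

I handed the job in at about 25 s: the knob is caught at 210° with the pawl in, which my measurements put at the first gripping click. The jaw went about 8 mm clear of the board before I re-tightened. I overshot that click by about 10° and eased the knob back onto the tooth. I inferred the grip from jaw position and knob angle, not from measured force.

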